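# Close a battery housing over its stacked cells and hold it shut

## Task

Build the robot's battery pack: put the two closed battery cases into the bay of the bolted-down lower housing half, one squarely on top of the other and in line with the bay, letting go of each. Then fit the cover onto the two dowels until its underside lies flush on the end blocks, and finish while still gripping the cover and pressing it down firmly, with about a kilogram's push, as if waiting for someone to put the screws in. Leave everything else on the bench where it is.

Things in the scene. Friction and masses are not known exactly. Their poses are not given: they have to be found in the camera images.
- lower_half: lower half of an aluminium battery housing, bolted down (fixed), turned up to 0.3 rad. Origin: centre of its underside on the bench, z up, y along its length. Two end blocks 64 (x) x 30 (y) x 60 mm high at y = +-70 mm, a dowel on each; the cover lies on their tops. Bay between them 110 mm long (y), open above and on both x sides. Bolting ears 13 mm high reach to y = +-108 mm
- bay (a point): centre of the bay's floor, 10 mm above the bench; the floor is a rail 40 mm wide (x); axes as the lower half's. Two cases stacked here end 2 mm below the block tops
- dowel_0 (a point): tip of the upright steel dowel at y = +70 mm: 10 mm in diameter, 14 mm tall (60 to 74 mm above the bench), straight for 8 mm, then tapering to 5 mm
- dowel_1 (a point): tip of the other, equal dowel, at y = -70 mm
- cover: loose aluminium cover of the housing, about 0.25 kg, flat on the bench, rib up: plate 64 (x) x 170 (y) x 12 mm with two chamfered 12 mm through holes at y = +-70 mm; grip rib in the middle, 26 (x) x 60 (y) mm, from 12 to 42 mm above the underside. Origin: centre of the underside, z up. Fits either way round; seated, its origin is 60 mm above the lower half's
- case_a: closed grey plastic battery case with a black seam, 44 (x) x 100 (y) x 24 mm high, about 0.2 kg, loose, lying flat on the bench. Origin: centre of the underside; z up; y along its length
- case_b: second battery case, identical to case_a; either may be the lower one
- gear_big: orange plastic gear, 64 mm across, 11 mm thick, lying flat; bystander
- gear_small: orange plastic gear, 44 mm across, 11 mm thick, lying flat; bystander
- tyre: black rubber tyre, 64 mm across, 24 mm high, lying flat; bystander
- screwdriver: screwdriver lying on the bench, origin near its middle; bystander
- wrench: open-ended wrench lying on the bench, origin near its middle; bystander
- axle_bar: dark steel bar 110 x 12 x 12 mm lying on the bench; bystander
- pen_cup: white cup with pens, 72 mm across, 95 mm high (pens to 145 mm); bystander
Not all that is in view belongs to the job. What is shaped like the case_b but purple is not meant.

How it is judged:
By the outcome, as a careful person would: the job done as asked, in the order asked, and still so for the second after the job is handed in, while the arm keeps its last pose, push and grip.
It also fails if it takes over 72 s, if anything falls off the work surface, if the arm or the gripper's body presses on something with over 40 N, if the wrist force passes 120 N, or if a joint passes its speed limit or range.

## Robot

A 6-joint arm with a two-finger parallel gripper is mounted at the origin on the work surface. World frame = base frame: x ahead of the robot, y to its left, z up, the work surface at z = 0. Lengths are in m, angles in rad, forces in N, time in s.
With the tool pointing down it reaches from about 0.35 to 0.975 m from the base axis. Payload 17.4 kg.
Tool frame: the origin (TCP) lies between the finger pads; the fingertips stand 11 mm ahead of it and the grasp point (between the pads) lies 8 mm behind it; z points along the fingers, y is the line along which they close (so a half turn about z gives the same grasp; the last joint's range is limited). The gripper opens to 85 mm and grips with 20 to 120 N. Pads are 22 mm wide; open, the fingers measure 114 mm over their backs; the gripper's body (76 mm by 85 mm) begins 54 mm behind the grasp point. The pads swing forward as they close: fully open they stand 13 mm farther back than shut.
Start: joints at [-0.038, 0.116, 1.442, -0, 1.584, -0.038], TCP at [0.675, -0, 0.242] pointing down, gripper open.
Joint ranges: [-2.83, 2.83], [-0.83, 2.19], [0.07, 2.5], [-1.14, 4.28], [0.01, 3], [-2.97, 2.97]. Speed limits (rad/s): [1.89, 1.89, 2.22, 3.14, 3.14, 3.14].

## Interface

Orientations are given as a 3x3 rotation matrix whose columns are the frame's x, y, z axes.
In Python, from cell import r gives the robot as it stands.
- The arm moves only by the tool apply_moves, never from a script. Its argument "plan" is a list of rows, each an object with "travel": the shift along the tool's x, y, z in m, a list of three; "turn": the turn, a rotation vector about the tool's x, y, z in rad, a list of three; "hand": the finger opening in m, from 0 to 0.0854. In form: [{"travel": [tx, ty, tz], "turn": [rx, ry, rz], "hand": hand}, ...]. A call has 1 to 20 rows; each row is the pose to reach, as a shift and turn from the pose commanded when the call began, along the tool's axes at that moment; what a row does not reach only later rows make up. A row lasts 1/10 s, in which the tool goes at most 50 mm and 8.59 degrees, less where a joint would pass 70% of its speed; a pose out of reach is approached as far as the arm can. A call with a gripper value outside its range is refused whole. The fingers move at their own pace and stop on an object; "newtons" is the grip in N (left out, the last holds). Time passes only in rows, so rows that repeat a pose let the fingers close. It gives the time, the measured TCP pose, the force, the opening and the grip force at its end, in the units of the state.
- r.get_state(): the state, without advancing time (a new reading comes with each control period).
- r.read_camera(name): name is "scene" or "side" or "wrist"; returns a dict with "image" (384x512x3 uint8, blue, green, red), "range_z" (384x512 float32, m along the optical axis (not along the pixel's ray), 0 where there is no reading), "fx", "fy", "cx", "cy" (pixels), "extrinsics" (4x4, takes a point from world to camera coordinates). Camera axes: x right, y down, z forward; pixel columns grow to the right and rows downward; lengths in m; the calibration is good to about 2 mm. The wrist camera is an equidistant fisheye: a pixel r from the principal point sees the ray r / f radians off the axis. A picture is of the moment at which its call begins.
- r.hand_in(): hands the job in; it is judged then, once.
The state is a dict: "time_s": time; "joint_positions": joint angles; "qd": joint speeds; "joint_efforts": joint torques, N m; "tcp_pos": TCP position; "tcp_rot": TCP orientation; "contact_force": force on the tool from outside, world axes, zero at the start; "wrist_torque": the same for the moment, N m; "gripper_width": finger opening in m; "finger_force": force on a finger pad.
Only numpy, scipy, OpenCV 4.12 (cv2) and the standard library are available. Lean on these libraries where they do the work, as an engineer would, in place of code of your own. Each camera call takes 0.05 s, during which the arm holds its last target. There are 200 camera calls.

## Working session

There is one attempt and no reset: what is moved stays moved. The work goes in short steps, Python scripts to look and compute and a tool call to move; the robot and the scene stay as the last step left them, time stands still between calls to the robot, and variables do not carry over. Pictures are saved under pics/ and viewed, at most 10 in all, crops included, and the job is handed in when it is done.

Besides the shell and the picture viewer there is one more tool, called after ">>>" by a JSON object that holds its "method" and its "body". apply_moves: Moves the arm, as the interface text tells. Its arguments: {"type":"object","properties":{"plan":{"type":"array","items":{"type":"object","properties":{"travel":{"type":"array","items":{"type":"number"}},"turn":{"type":"array","items":{"type":"number"}},"hand":{"type":"number"}}}},"newtons":{"type":"number"}},"required":["plan"]}

```bash
mkdir -p pics; ls; cat > h.py <<'E'
import numpy as np,cv2
from cell import r
def pts(c):
    v,u=np.mgrid[0:384,0:512].astype(float);z=c["range_z"]
    P=np.stack([(u-c["cx"])/c["fx"]*z,(v-c["cy"])/c["fy"]*z,z],-1)
    E=np.array(c["extrinsics"]);W=(P-E[:3,3])@E[:3,:3]
    W[z==0]=np.nan
    return W
E
python3 - <<'E'
from h import *
s=r.get_state();print(s)
a=[r.read_camera(n) for n in("scene","side","wrist")]
for n,c in zip(("scene","side","wrist"),a):
    print(n,c["fx"],c["fy"],c["cx"],c["cy"],np.round(c["extrinsics"],3).tolist())
    np.savez("pics/"+n+"0.npz",**c)
    cv2.imwrite(f"pics/{n}0.png",cv2.resize(c["image"],(768,576)))
E
```

```text
pics
{'time_s': 0.0, 'joint_positions': array([-3.77928202e-02,  1.16459549e-01,  1.44228485e+00,  1.12043263e-05,
        1.58399000e+00, -3.78112337e-02]), 'qd': array([0.00111606, 0.00026617, 0.00156489, 0.00081972, 0.00191547,
       0.0012953 ]), 'joint_efforts': array([-3.01628024e-03, -7.32023120e+01, -6.32483125e+01, -3.67824050e-04,
        6.55109907e-03, -4.52531231e-05]), 'tcp_pos': array([6.74815356e-01, 6.02182914e-06, 2.41567828e-01]), 'tcp_rot': array([[-1.85239574e-05,  9.99999349e-01, -1.14051363e-03],
       [ 9.99999998e-01,  1.85859394e-05,  5.43351164e-05],
       [ 5.43562786e-05, -1.14051262e-03, -9.99999348e-01]]), 'contact_force': array([ 0.27015702, -0.35999831,  0.50237867]), 'wrist_torque': array([ 0.01136961, -0.01288746,  0.03908633]), 'finger_force': 0.0, 'gripper_width': 0.08517922011586415}
scene 384.50514198219685 384.50514198219685 258.1561901663287 192.13340636067758 [[0.201, 0.98, -0.007, -0.12], [0.703, -0.149, -0.696, -0.295], [-0.683, 0.135, -0.718, 1.311], [0.0, 0.0, 0.0, 1.0]]
side 360.38183199154184 360.38183199154184 251.1894154181902 197.7273672380976 [[-0.801, -0.599, 0.023, 0.43], [-0.4, 0.506, -0.764, 0.231], [0.446, -0.621, -0.645, 0.802], [0.0, 0.0, 0.0, 1.0]]
wrist 297.3186396354542 297.3186396354542 253.04339369838308 191.0070895845947 [[1.0, 0.0, -0.001, -0.674], [0.0, -0.954, 0.299, -0.041], [-0.001, -0.299, -0.954, 0.38], [0.0, 0.0, 0.0, 1.0]]
```

View pictures.

View pics/scene0.png

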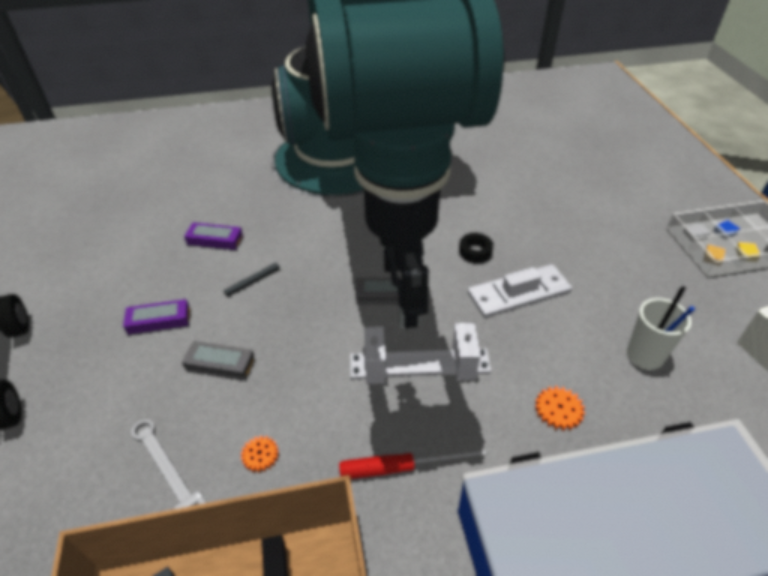

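View pics/side0.png

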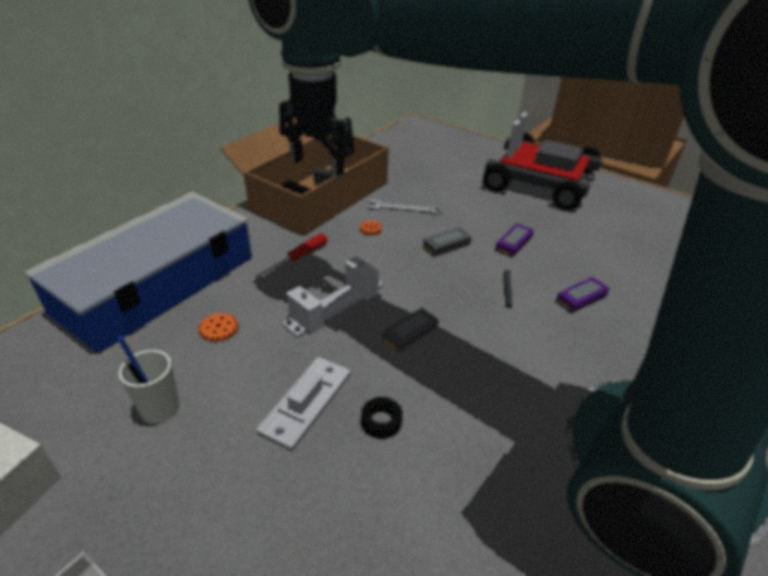

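Scene picture (enlarged px): grey cases at (218,360) and, shadowed, at (385,289). Purple look-alikes are at (213,235) and (157,316). The cover is at (520,289), the housing at (420,360) with block tops at (374,350) and (467,340), and the tyre at (476,247). The side picture shows the grey cases at (447,241) and (410,328), and the cover at (305,402).

```bash
cat >> h.py <<'E'
def rect(W,seed,R,z0,z1):
    P=W.reshape(-1,3);m=(np.hypot(P[:,0]-seed[0],P[:,1]-seed[1])<R)&(P[:,2]>z0)&(P[:,2]<z1)
    Q=P[m]
    if len(Q)<8: return None
    (c,(w,h),a)=cv2.minAreaRect((Q[:,:2]*1000).astype(np.float32))
    if w>h: a+=90   # a: long-axis angle +90
    a=(a+90)%180
    return len(Q),np.round(c,1),np.round(sorted((w,h)),1),round(a,1),np.round(np.median(Q[:,2])*1000,1)
E
python3 - <<'E'
from h import *
C={n:dict(np.load(f"pics/{n}0.npz")) for n in("scene","side")}
W={n:pts(C[n]) for n in C}
px={"scene":{"case1":(145,240),"case2":(253,192),"cover":(347,190),"b0":(250,232),"b1":(311,222)},
"side":{"case1":(298,160),"case2":(273,218),"cover":(203,267),"b0":(203,198),"b1":(241,178)}}
for n in W:
    for k,(u,v) in px[n].items():
        print(n,k,np.round(np.nanmedian(W[n][v-1:v+2,u-1:u+2].reshape(-1,3),0)*1000))
seeds={"case1":None}
for k,R,z0,z1 in(("case1",.075,.017,.03),("case2",.075,.017,.03),("cover",.1,.008,.017),("cover",.05,.033,.05)):
    u,v=px["side"][k];s=np.nanmedian(W["side"][v-2:v+3,u-2:u+3].reshape(-1,3),0)
    for n in W: print(k,n,rect(W[n],s,R,z0,z1))
    print(k,"both",rect(np.vstack([W[n].reshape(-1,3) for n in W]),s,R,z0,z1))
# housing block tops + dowel tips
u,v=px["side"]["b0"];s0=np.nanmedian(W["side"][v-2:v+3,u-2:u+3].reshape(-1,3),0)
A=np.vstack([W[n].reshape(-1,3) for n in W])
print("top",rect(A,s0+[0,.05,0],.13,.055,.064),"dowel z>.068")
m=(np.hypot(A[:,0]-s0[0],A[:,1]-s0[1])<.2)&(A[:,2]>.067)&(A[:,2]<.08);print(np.round(A[m]*1000))
a=cv2.resize(C["scene"]["image"][170:270,80:400],None,fx=2.5,fy=2.5,interpolation=2)
b=cv2.resize(C["side"]["image"][140:310,150:350],None,fx=1.7,fy=1.7,interpolation=2)
o=np.zeros((600,800,3),np.uint8);o[:250,:800]=a;o[260:260+b.shape[0],:b.shape[1]]=b
w=cv2.resize(C["wrist"]["image"],(440,330));o[260:590,350:790]=w
cv2.imwrite("pics/crop1.png",o)
E
```

```text
scene case1 [ 547. -256.   25.]
scene case2 [446.  18.  24.]
scene cover [500. 250.  36.]
scene b0 [601. -19.  60.]
scene b1 [605. 119.  65.]
side case1 [ 530. -244.   24.]
side case2 [439.  35.  24.]
side cover [468. 277.  36.]
side b0 [609. 121.  62.]
side b1 [586. -14.  60.]
case1 scene (719, array([ 538.6, -256.1]), array([45.1, 99.9]), 66.8, np.float64(24.1))
case1 side (279, array([ 535.2, -256.4]), array([ 46.8, 103.1]), 67.9, np.float64(23.5))
case1 both (998, array([ 536.3, -256.8]), array([ 49.2, 103.2]), 67.9, np.float64(23.9))
case2 scene (362, array([442.1,  15.9]), array([48.2, 76.8]), 77.2, np.float64(24.1))
case2 side (475, array([440.6,  26.9]), array([ 46.5, 102.3]), 78.9, np.float64(23.8))
case2 both (837, array([443. ,  26.5]), array([ 51.3, 102.4]), 78.9, np.float64(23.9))
cover scene (804, array([450.7, 257.4]), array([135.8, 166.1]), 99.0, np.float64(11.9))
cover side (1096, array([444.7, 255.9]), array([143.6, 164.4]), 98.8, np.float64(12.0))
cover both (1900, array([445.8, 256.6]), array([145.9, 166.1]), 99.0, np.float64(11.9))
cover scene (186, array([486.5,
[... 573 characters left out ...]
93. -17.  75.]
 [616. 117.  68.]
 [616. 119.  67.]
 [617. 121.  68.]
 [593. -22.  73.]
 [595. -20.  74.]
 [596. -18.  74.]
 [593. -15.  70.]
 [592. -22.  67.]
 [594. -20.  69.]
 [595. -18.  70.]
 [593. -15.  67.]
 [596. -20.  69.]
 [597. -18.  69.]
 [597. -16.  68.]
 [592. -18.  73.]
 [588. -17.  75.]
 [588. -21.  73.]
 [590. -15.  72.]
 [589. -18.  71.]
 [586. -19.  71.]
 [590. -15.  68.]
 [587. -16.  69.]
 [586. -18.  68.]
 [611. 120.  74.]
 [611. 117.  72.]
 [613. 123.  72.]
 [610. 122.  73.]
 [609. 119.  72.]
 [610. 115.  68.]
 [613. 123.  68.]
 [610. 122.  69.]
 [609. 119.  68.]
 [608. 117.  67.]]Traceback (most recent call last):
  File "<stdin>", line 22, in <module>
KeyError: 'wrist'
```

```bash
cat >> h.py <<'E'
def wpts(c):
    v,u=np.mgrid[0:384,0:512].astype(float);z=c["range_z"]
    x=(u-c["cx"])/c["fx"];y=(v-c["cy"])/c["fy"];t=np.hypot(x,y)+1e-9
    k=np.tan(np.minimum(t,1.4))/t
    P=np.stack([x*k*z,y*k*z,z],-1);E=np.array(c["extrinsics"]);W=(P-E[:3,3])@E[:3,:3];W[z==0]=np.nan
    return W
def go(x,y,z,yaw):
    "print travel/turn (tool axes) to reach x,y,z (mm), yaw = world deg of tool y axis, tool vertical"
    from scipy.spatial.transform import Rotation as Ro
    s=r.get_state();R=np.array(s["tcp_rot"]);a=np.radians(yaw)
    T=np.array([[-np.sin(a),np.cos(a),0],[np.cos(a),np.sin(a),0],[0,0,-1]]).T
    print("travel",np.round(R.T@(np.array([x,y,z])/1000-s["tcp_pos"]),4),"turn",np.round(Ro.from_matrix(R.T@T).as_rotvec(),4),
      "| tcp",np.round(np.array(s["tcp_pos"])*1000,1),"F",np.round(s["contact_force"],1),"w",round(s["gripper_width"],4),"t",s["time_s"])
E
python3 - <<'E'
from h import *
C={n:dict(np.load(f"pics/{n}0.npz")) for n in("scene","side","wrist")}
A=wpts(C["wrist"])
for k,s,R,z0,z1 in(("case1",(.537,-.256),.075,.017,.03),("case2",(.442,.027),.075,.017,.03),("rib",(.485,.26),.05,.033,.05),
 ("b0",(.613,.119),.05,.055,.064),("b1",(.591,-.019),.05,.055,.064),("d0",(.613,.119),.02,.067,.08),("d1",(.591,-.019),.02,.067,.08)):
    print(k,rect(A,s,R,z0,z1))
a=cv2.resize(C["scene"]["image"][170:270,80:400],None,fx=2.5,fy=2.5,interpolation=2)
b=cv2.resize(C["side"]["image"][140:310,150:350],None,fx=1.7,fy=1.7,interpolation=2)
o=np.zeros((600,800,3),np.uint8);o[:250,:800]=a;o[260:260+b.shape[0],:b.shape[1]]=b
o[260:590,350:790]=cv2.resize(C["wrist"]["image"],(440,330))
cv2.imwrite("pics/crop1.png",o)
go(536,-257,110,-22.4)
E
```

```text
case1 (614, array([ 544.2, -240.3]), array([43. , 62.7]), 67.5, np.float64(25.6))
case2 (2088, array([442.4,  24.6]), array([ 46. , 100.5]), 78.7, np.float64(25.4))
rib None
b0 (1576, array([611.6, 116.9]), array([30.6, 65. ]), 170.6, np.float64(61.4))
b1 (1362, array([590.2, -21.1]), array([30.3, 63.6]), 170.7, np.float64(61.4))
d0 (71, array([611.9, 116.7]), array([8.3, 9.5]), 3.0, np.float64(73.0))
d1 (57, array([590.9, -20.4]), array([7.1, 8. ]), 97.7, np.float64(72.6))
travel [-0.257  -0.1387  0.1319] turn [-9.000e-04  2.000e-04  3.909e-01] | tcp [674.9  -0.  241.7] F [-0.9  0.5  0.4] w 0.0856 t 0.15
```

View pics/crop1.png

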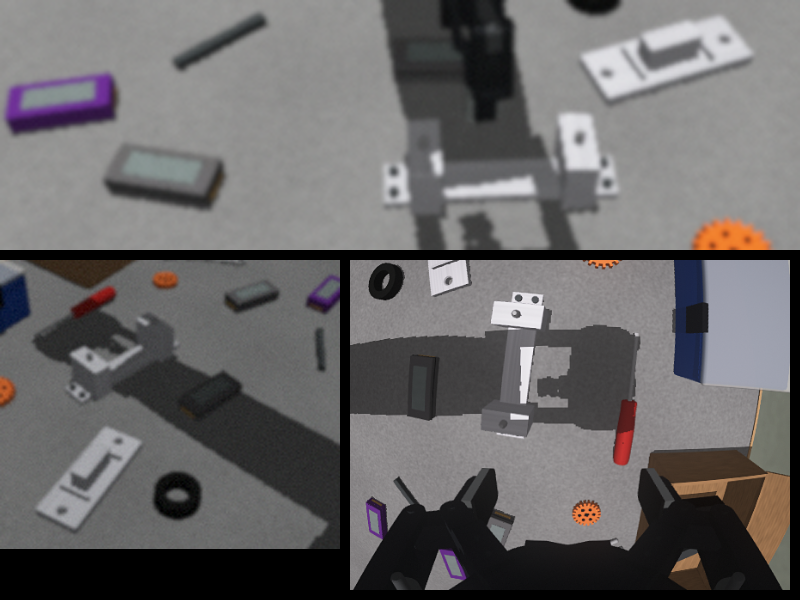

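Crop check: grey cases sit at crop (165,175) and (430,58), and the purple one at (60,100) is rejected. Heights of 24, 42, 60 and 74 mm match the text, so I'll go above case 1 first.

>>> {"method": "apply_moves", "body": {"plan": [{"travel":[-0.257,-0.138,0.132],"turn":[-0.0009,0,0.387],"hand":0.07},{"travel":[-0.257,-0.138,0.132],"turn":[-0.0009,0,0.387],"hand":0.07},{"travel":[-0.257,-0.138,0.132],"turn":[-0.0009,0,0.387],"hand":0.07},{"travel":[-0.257,-0.138,0.132],"turn":[-0.0009,0,0.387],"hand":0.07},{"travel":[-0.257,-0.138,0.132],"turn":[-0.0009,0,0.387],"hand":0.07},{"travel":[-0.257,-0.138,0.132],"turn":[-0.0009,0,0.387],"hand":0.07},{"travel":[-0.257,-0.138,0.132],"turn":[-0.0009,0,0.387],"hand":0.07},{"travel":[-0.257,-0.138,0.132],"turn":[-0.0009,0,0.387],"hand":0.07},{"travel":[-0.257,-0.138,0.132],"turn":[-0.0009,0,0.387],"hand":0.07},{"travel":[-0.257,-0.138,0.132],"turn":[-0.0009,0,0.387],"hand":0.07},{"travel":[-0.257,-0.138,0.132],"turn":[-0.0009,0,0.387],"hand":0.07},{"travel":[-0.257,-0.138,0.132],"turn":[-0.0009,0,0.387],"hand":0.07}], "newtons": 40}}

```text
time_s: 1.35
tcp_pos: [0.5375, -0.2563, 0.1107]
tcp_rot: [[0.376, 0.926, 0.001], [0.926, -0.376, -0.0], [0.0, 0.001, -1.0]]
contact_force: [-0.5, -0.3, -0.6]
gripper_width: 0.0698
finger_force: 0.0
```

```bash
python3 - <<'E'
from h import *
c=r.read_camera("wrist");cv2.imwrite("pics/w1.png",c["image"])
A=wpts(c);print(rect(A,(.537,-.256),.075,.017,.03))
go(537,-256.5,12,-22.3)
E
```

```text
(6610, array([ 535.8, -258.4]), array([ 43.8, 100.1]), 67.5, np.float64(25.6))
travel [-0.0002 -0.0005  0.0986] turn [ 0.0012 -0.0002  0.0032] | tcp [ 537.4 -256.4  110.6] F [-0.3  0.2 -0.1] w 0.0697 t 1.4
```

View pics/w1.png

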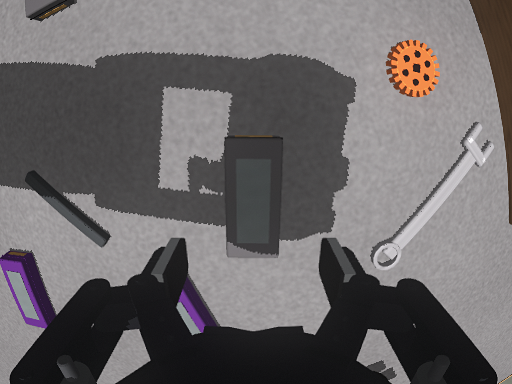

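The wrist picture shows the grey case at (254,197), centred between the fingertips at (175,250) and (337,250), with only the purple one nearby at (195,300). I'll descend, close and lift.

>>> {"method": "apply_moves", "body": {"plan": [{"travel":[0,-0.0005,0.04],"turn":[0.001,0,0.003],"hand":0.07},{"travel":[0,-0.0005,0.07],"turn":[0.001,0,0.003],"hand":0.07},{"travel":[0,-0.0005,0.09],"turn":[0.001,0,0.003],"hand":0.07},{"travel":[0,-0.0005,0.0985],"turn":[0.001,0,0.003],"hand":0.07},{"travel":[0,-0.0005,0.0985],"turn":[0.001,0,0.003],"hand":0.07},{"travel":[0,-0.0005,0.0985],"turn":[0.001,0,0.003],"hand":0.035},{"travel":[0,-0.0005,0.0985],"turn":[0.001,0,0.003],"hand":0.035},{"travel":[0,-0.0005,0.0985],"turn":[0.001,0,0.003],"hand":0.035},{"travel":[0,-0.0005,0.0985],"turn":[0.001,0,0.003],"hand":0.035},{"travel":[0,-0.0005,0.0985],"turn":[0.001,0,0.003],"hand":0.035},{"travel":[0,-0.0005,0.0985],"turn":[0.001,0,0.003],"hand":0.035}]}}

```text
time_s: 2.5
tcp_pos: [0.5374, -0.2572, 0.0135]
tcp_rot: [[0.38, 0.925, 0.002], [0.925, -0.38, -0.001], [0.0, 0.002, -1.0]]
contact_force: [-0.5, 0.9, 6.9]
gripper_width: 0.043
finger_force: 42.2
```

```bash
python3 - <<'E'
from h import *
s=r.get_state();print(s["finger_force"],s["gripper_width"])
go(537,-256.5,130,-22.3)
go(602.2,50.1,130,-9)
E
```

```text
42.1914803981781 0.043047156620171
travel [ 0.0005 -0.0004 -0.1165] turn [ 0.0022 -0.     -0.0008] | tcp [ 537.4 -257.2   13.5] F [-0.5  0.9  6.9] w 0.043 t 2.5
travel [ 0.3088 -0.0566 -0.1167] turn [ 2.200e-03  2.000e-04 -2.329e-01] | tcp [ 537.4 -257.2   13.5] F [-0.5  0.9  6.9] w 0.043 t 2.5
```

>>> {"method": "apply_moves", "body": {"plan": [{"travel":[0,0,-0.03],"turn":[0.002,0,0],"hand":0.035},{"travel":[0,0,-0.07],"turn":[0.002,0,0],"hand":0.035},{"travel":[0.01,0,-0.11],"turn":[0.002,0,0],"hand":0.035},{"travel":[0.04,-0.007,-0.1165],"turn":[0.002,0,-0.03],"hand":0.035},{"travel":[0.08,-0.015,-0.1165],"turn":[0.002,0,-0.06],"hand":0.035},{"travel":[0.12,-0.022,-0.1165],"turn":[0.002,0,-0.09],"hand":0.035},{"travel":[0.16,-0.029,-0.1165],"turn":[0.002,0,-0.12],"hand":0.035},{"travel":[0.2,-0.037,-0.1165],"turn":[0.002,0,-0.15],"hand":0.035},{"travel":[0.24,-0.044,-0.1165],"turn":[0.002,0,-0.18],"hand":0.035},{"travel":[0.275,-0.05,-0.1165],"turn":[0.002,0,-0.21],"hand":0.035},{"travel":[0.3,-0.055,-0.1165],"turn":[0.002,0,-0.233],"hand":0.035},{"travel":[0.3088,-0.0566,-0.1165],"turn":[0.002,0,-0.233],"hand":0.035},{"travel":[0.3088,-0.0566,-0.1165],"turn":[0.002,0,-0.233],"hand":0.035},{"travel":[0.3088,-0.0566,-0.1165],"turn":[0.002,0,-0.233],"hand":0.035}]}}

```text
time_s: 3.9
tcp_pos: [0.6016, 0.0495, 0.1285]
tcp_rot: [[0.157, 0.988, -0.002], [0.988, -0.157, 0.0], [0.0, -0.002, -1.0]]
contact_force: [0.4, -0.5, -2.7]
gripper_width: 0.043
finger_force: 42.0
```

```bash
python3 - <<'E'
from h import *
c=r.read_camera("wrist");cv2.imwrite("pics/w2.png",c["image"])
A=wpts(c);T=r.get_state()["tcp_pos"]
print("case",rect(A,T[:2],.08,T[2]+.004,T[2]+.018))
for k,s,R,z0,z1 in(("b0",(.613,.119),.05,.055,.064),("b1",(.591,-.019),.05,.055,.064),("d0",(.613,.119),.02,.067,.08),("d1",(.591,-.019),.02,.067,.08)):
    print(k,rect(A,s,R,z0,z1))
go(602.2,50.1,24,-9)
E
```

```text
case (16134, array([601.,  52.]), array([70.5, 92. ]), 80.7, np.float64(140.7))
b0 (4004, array([611.7, 117.2]), array([30.2, 64.1]), 170.9, np.float64(61.5))
b1 None
d0 (166, array([611.6, 117.2]), array([8.6, 8.7]), 36.1, np.float64(73.1))
d1 None
travel [0.0009 0.0007 0.1045] turn [-0.002  -0.0002 -0.0011] | tcp [601.6  49.3 128.5] F [ 0.4  0.4 -2.3] w 0.0433 t 3.95
```

View pics/w2.png

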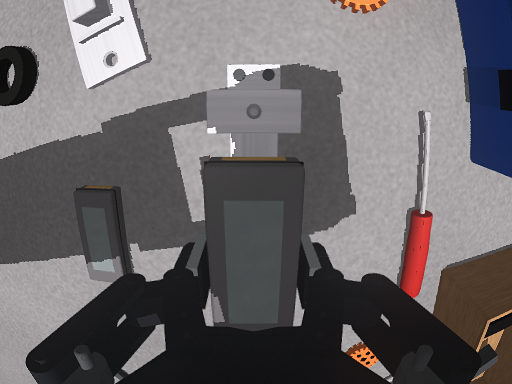

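```bash
python3 - <<'E'
from h import *
c=r.read_camera("wrist");A=wpts(c).reshape(-1,3);s=r.get_state();T=np.array(s["tcp_pos"]);R=np.array(s["tcp_rot"])
Q=(A-T)@R*1000
m=(abs(Q[:,2]+12)<2.5)&(abs(Q[:,1])<27)&(Q[:,0]>5)&(Q[:,0]<70)
P=Q[m];print(len(P),"z",np.median(P[:,2]),"end x",np.percentile(P[:,0],[98,99.5,100]))
for a in(20,25,30,35,40,45):
    k=abs(P[:,0]-a)<2;print(a,P[k,1].min().round(1),P[k,1].max().round(1))
for d in((611.65,117.2),):print("dowel0 in tool",((np.array([*d,73])/1000-T)@R*1000).round(1))
E
```

```text
9032 z -12.144459633714717 end x [47.40268013 47.81830227 48.29975327]
20 -23.0 21.0
25 -22.5 21.1
30 -22.8 20.9
35 -22.6 21.1
40 -22.8 21.2
45 -22.9 21.0
dowel0 in tool [68.8 -0.7 55.5]
```

>>> {"method": "apply_moves", "body": {"plan": [{"travel":[0.0008,0.0003,0.03],"turn":[-0.002,0,0],"hand":0.035},{"travel":[0.0008,0.0003,0.055],"turn":[-0.002,0,0],"hand":0.035},{"travel":[0.0008,0.0003,0.075],"turn":[-0.002,0,0],"hand":0.035},{"travel":[0.0008,0.0003,0.09],"turn":[-0.002,0,0],"hand":0.035},{"travel":[0.0008,0.0003,0.098],"turn":[-0.002,0,0],"hand":0.035},{"travel":[0.0008,0.0003,0.102],"turn":[-0.002,0,0],"hand":0.035},{"travel":[0.0008,0.0003,0.104],"turn":[-0.002,0,0],"hand":0.035},{"travel":[0.0008,0.0003,0.104],"turn":[-0.002,0,0],"hand":0.035},{"travel":[0.0008,0.0003,0.104],"turn":[-0.002,0,0],"hand":0.035}]}}

```text
time_s: 4.9
tcp_pos: [0.6022, 0.0511, 0.0251]
tcp_rot: [[0.156, 0.988, 0.001], [0.988, -0.156, 0.0], [0.001, 0.001, -1.0]]
contact_force: [0.3, -0.4, -1.8]
gripper_width: 0.0429
finger_force: 42.0
```

```bash
python3 - <<'E'
from h import *
go(602.2,50.2,23,-9)
E
```

```text
travel [-0.0009  0.0001  0.0021] turn [ 0.0009 -0.0006  0.0001] | tcp [602.2  51.1  25.1] F [ 0.3 -0.4 -1.8] w 0.0429 t 4.9
```

>>> {"method": "apply_moves", "body": {"plan": [{"travel":[-0.0008,0,0.001],"turn":[0.001,0,0],"hand":0.035},{"travel":[-0.0008,0,0.0018],"turn":[0.001,0,0],"hand":0.035},{"travel":[-0.0008,0,0.0018],"turn":[0.001,0,0],"hand":0.035},{"travel":[-0.0008,0,0.0018],"turn":[0.001,0,0],"hand":0.035}]}}

```text
time_s: 5.3
tcp_pos: [0.602, 0.0503, 0.0235]
tcp_rot: [[0.156, 0.988, -0.0], [0.988, -0.156, 0.0], [0.0, -0.0, -1.0]]
contact_force: [-4.7, -1.0, 5.5]
gripper_width: 0.0431
finger_force: 43.0
```

>>> {"method": "apply_moves", "body": {"plan": [{"travel":[0,0,0],"turn":[0,0,0],"hand":0.062},{"travel":[0,0,0],"turn":[0,0,0],"hand":0.062},{"travel":[0,0,0],"turn":[0,0,0],"hand":0.062},{"travel":[0,0,0],"turn":[0,0,0],"hand":0.062},{"travel":[0,0,-0.03],"turn":[0,0,0],"hand":0.065},{"travel":[0,0,-0.07],"turn":[0,0,0],"hand":0.07},{"travel":[0,0,-0.11],"turn":[0,0,0],"hand":0.07},{"travel":[0,0,-0.15],"turn":[0,0,0],"hand":0.07},{"travel":[-0.03,0,-0.16],"turn":[0,0,0],"hand":0.07},{"travel":[-0.05,0,-0.16],"turn":[0,0,0],"hand":0.07},{"travel":[-0.05,0,-0.16],"turn":[0,0,0],"hand":0.07},{"travel":[-0.05,0,-0.16],"turn":[0,0,0],"hand":0.07}]}}

```text
time_s: 6.5
tcp_pos: [0.5941, 0.0007, 0.1824]
tcp_rot: [[0.157, 0.988, -0.001], [0.988, -0.157, 0.001], [0.001, -0.001, -1.0]]
contact_force: [-0.2, -0.2, 0.5]
gripper_width: 0.0702
finger_force: 0.0
```

```bash
python3 - <<'E'
from h import *
c=r.read_camera("wrist");cv2.imwrite("pics/w3.png",c["image"])
A=wpts(c)
for k,s,R,z0,z1 in(("b0",(.612,.117),.05,.055,.064),("b1",(.590,-.021),.05,.055,.064),("d0",(.612,.117),.02,.067,.08),("d1",(.590,-.021),.02,.067,.08),("caseA",(.601,.048),.06,.030,.04),("case2",(.442,.025),.075,.017,.03)):
    print(k,rect(A,s,R,z0,z1))
go(443,26.5,110,-11.2)
E
```

```text
b0 (2501, array([611.4, 117.2]), array([30.6, 64.5]), 171.2, np.float64(61.4))
b1 (2026, array([589.9, -20.3]), array([29.8, 63.4]), 170.7, np.float64(61.4))
d0 (109, array([611.5, 117.1]), array([8.8, 9.3]), 129.1, np.float64(72.8))
d1 (100, array([590.6, -20. ]), array([8.2, 8.9]), 170.8, np.float64(72.6))
caseA (4898, array([600.7,  47.8]), array([ 47.8, 111.4]), 81.2, np.float64(35.6))
case2 (3253, array([442.2,  24.9]), array([45.6, 99.9]), 78.5, np.float64(25.5))
travel [ 0.0014 -0.1531  0.0725] turn [-0.0015 -0.0006  0.0383] | tcp [594.1   1.1 182.2] F [ 1.1 -0.5  0.4] w 0.0699 t 6.55
```

View pics/w3.png

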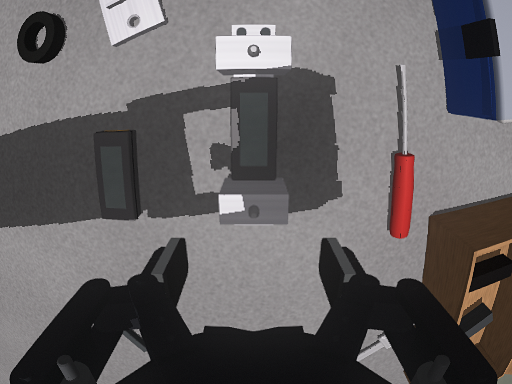

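Case A sits in the bay at (254,130), centred between the blocks at (254,52) and (254,205). Case B is at (117,174). On to case B.

>>> {"method": "apply_moves", "body": {"plan": [{"travel":[0.0016,-0.04,0.01],"turn":[-0.0015,0,0.02],"hand":0.07},{"travel":[0.0016,-0.08,0.03],"turn":[-0.0015,0,0.04],"hand":0.07},{"travel":[0.0016,-0.12,0.05],"turn":[-0.0015,0,0.04],"hand":0.07},{"travel":[0.0016,-0.145,0.07],"turn":[-0.0015,0,0.04],"hand":0.07},{"travel":[0.0016,-0.153,0.1],"turn":[-0.0015,0,0.04],"hand":0.07},{"travel":[0.0016,-0.153,0.13],"turn":[-0.0015,0,0.04],"hand":0.07},{"travel":[0.0016,-0.153,0.14],"turn":[-0.0015,0,0.04],"hand":0.07},{"travel":[0.0016,-0.153,0.14],"turn":[-0.0015,0,0.04],"hand":0.07},{"travel":[0.0016,-0.153,0.14],"turn":[-0.0015,0,0.04],"hand":0.07}]}}

```text
time_s: 7.45
tcp_pos: [0.4438, 0.0266, 0.0438]
tcp_rot: [[0.195, 0.981, 0.001], [0.981, -0.195, 0.0], [0.001, 0.001, -1.0]]
contact_force: [0.8, 1.1, -0.1]
gripper_width: 0.07
finger_force: 0.0
```

```bash
python3 - <<'E'
from h import *
go(443.2,26.7,14,-11.3)
c=r.read_camera("wrist");A=wpts(c).reshape(-1,3);print(rect(A,(.442,.025),.075,.017,.03))
E
```

```text
travel [-0.     -0.0006  0.0298] turn [ 0.001  -0.0006  0.0005] | tcp [443.8  26.6  43.8] F [ 0.8  1.1 -0.1] w 0.07 t 7.45
(11840, array([441.5,  24.8]), array([ 44.6, 100.2]), 79.3, np.float64(25.6))
```

>>> {"method": "apply_moves", "body": {"plan": [{"travel":[0,-0.0006,0.018],"turn":[0.001,0,0],"hand":0.07},{"travel":[0,-0.0006,0.027],"turn":[0.001,0,0],"hand":0.07},{"travel":[0,-0.0006,0.0298],"turn":[0.001,0,0],"hand":0.07},{"travel":[0,-0.0006,0.0298],"turn":[0.001,0,0],"hand":0.035},{"travel":[0,-0.0006,0.0298],"turn":[0.001,0,0],"hand":0.035},{"travel":[0,-0.0006,0.0298],"turn":[0.001,0,0],"hand":0.035},{"travel":[0,-0.0006,0.0298],"turn":[0.001,0,0],"hand":0.035},{"travel":[0,-0.0006,0.0298],"turn":[0.001,0,0],"hand":0.035},{"travel":[0,-0.0006,0.0298],"turn":[0.001,0,0],"hand":0.035},{"travel":[0,-0.0006,0.0298],"turn":[0.001,0,0],"hand":0.035}]}}

```text
time_s: 8.5
tcp_pos: [0.443, 0.0265, 0.0137]
tcp_rot: [[0.196, 0.981, 0.001], [0.981, -0.196, 0.0], [0.001, 0.0, -1.0]]
contact_force: [-1.6, -0.2, 5.6]
gripper_width: 0.0433
finger_force: 41.9
```

```bash
python3 - <<'E'
from h import *
go(443.2,26.7,130,-11.2)
go(602.1,50.2,130,-8.85)
E
```

```text
travel [ 0.0003  0.0002 -0.1163] turn [ 0.0005 -0.0006 -0.0015] | tcp [443.   26.5  13.7] F [-1.6 -0.2  5.6] w 0.0433 t 8.5
travel [ 0.0544  0.1515 -0.1162] turn [ 0.0005 -0.0006 -0.0425] | tcp [443.   26.5  13.7] F [-1.6 -0.2  5.6] w 0.0433 t 8.5
```

>>> {"method": "apply_moves", "body": {"plan": [{"travel":[0,0,-0.03],"turn":[0,0,0],"hand":0.035},{"travel":[0,0,-0.07],"turn":[0,0,0],"hand":0.035},{"travel":[0,0,-0.1],"turn":[0,0,0],"hand":0.035},{"travel":[0.01,0.03,-0.116],"turn":[0,0,-0.02],"hand":0.035},{"travel":[0.025,0.07,-0.116],"turn":[0,0,-0.04],"hand":0.035},{"travel":[0.04,0.11,-0.116],"turn":[0,0,-0.042],"hand":0.035},{"travel":[0.05,0.14,-0.116],"turn":[0,0,-0.042],"hand":0.035},{"travel":[0.0544,0.15,-0.116],"turn":[0,0,-0.042],"hand":0.035},{"travel":[0.0544,0.1515,-0.116],"turn":[0,0,-0.042],"hand":0.035},{"travel":[0.0544,0.1515,-0.116],"turn":[0,0,-0.042],"hand":0.035},{"travel":[0.0544,0.1515,-0.116],"turn":[0,0,-0.042],"hand":0.035}]}}

```text
time_s: 9.6
tcp_pos: [0.6009, 0.05, 0.1291]
tcp_rot: [[0.154, 0.988, -0.0], [0.988, -0.154, 0.001], [0.0, -0.001, -1.0]]
contact_force: [-0.6, -0.3, -1.3]
gripper_width: 0.043
finger_force: 41.8
```

```bash
cat > held.py <<'E'
from h import *
c=r.read_camera("wrist");A=wpts(c).reshape(-1,3);s=r.get_state();T=np.array(s["tcp_pos"]);R=np.array(s["tcp_rot"])
Q=(A-T)@R*1000
m=(abs(Q[:,2]+12)<2.5)&(abs(Q[:,1])<27)&(Q[:,0]>5)&(Q[:,0]<70)
P=Q[m];print("end",np.percentile(P[:,0],[98,99.5,100]))
for a in(20,32,44):
    k=abs(P[:,0]-a)<2;print(a,P[k,1].min().round(1),P[k,1].max().round(1))
d=rect(A,(.612,.117),.02,.067,.08);b=rect(A,(.612,.117),.05,.055,.064);print(d,b)
for q in(d[1],b[1]):print("dowel0 in tool",((np.array([*q,73])/1000-T)@R*1000).round(1))
E
python3 held.py;python3 -c "
from h import *
go(602.1,50.2,48,-8.85)"
```

```text
end [47.05821839 47.58924117 47.87510484]
20 -23.0 20.9
32 -22.7 20.7
44 -23.1 20.4
(164, array([611.7, 117.2]), array([8.6, 8.7]), 126.2, np.float64(72.9)) (3903, array([611.5, 117.2]), array([29.6, 64.2]), 171.1, np.float64(61.5))
dowel0 in tool [68.   0.2 56.2]
dowel0 in tool [68.   0.  56.2]
travel [0.0003 0.0011 0.0812] turn [-0.0002 -0.0005 -0.0007] | tcp [601.   50.  129.2] F [ 0.1  0.6 -2.2] w 0.0432 t 9.65
```

>>> {"method": "apply_moves", "body": {"plan": [{"travel":[0.0003,0.0011,0.03],"turn":[0,0,0],"hand":0.035},{"travel":[0.0003,0.0011,0.05],"turn":[0,0,0],"hand":0.035},{"travel":[0.0003,0.0011,0.065],"turn":[0,0,0],"hand":0.035},{"travel":[0.0003,0.0011,0.075],"turn":[0,0,0],"hand":0.035},{"travel":[0.0003,0.0011,0.079],"turn":[0,0,0],"hand":0.035},{"travel":[0.0003,0.0011,0.08],"turn":[0,0,0],"hand":0.035},{"travel":[0.0003,0.0011,0.08],"turn":[0,0,0],"hand":0.035},{"travel":[0.0003,0.0011,0.08],"turn":[0,0,0],"hand":0.035}]}}

```text
time_s: 10.45
tcp_pos: [0.6033, 0.0504, 0.0497]
tcp_rot: [[0.154, 0.988, 0.001], [0.988, -0.154, 0.001], [0.001, 0.0, -1.0]]
contact_force: [-0.1, -0.2, -1.6]
gripper_width: 0.0434
finger_force: 41.8
```

```bash
python3 -c "
from h import *
go(602.1,50.2,47.5,-8.85)"
```

```text
travel [-0.0003 -0.0011  0.0022] turn [ 0.0005 -0.0006 -0.0005] | tcp [603.3  50.4  49.7] F [-0.1 -0.2 -1.6] w 0.0434 t 10.45
```

>>> {"method": "apply_moves", "body": {"plan": [{"travel":[-0.0003,-0.001,0.001],"turn":[0,0,0],"hand":0.035},{"travel":[-0.0003,-0.001,0.002],"turn":[0,0,0],"hand":0.035},{"travel":[-0.0003,-0.001,0.002],"turn":[0,0,0],"hand":0.035},{"travel":[-0.0003,-0.001,0.002],"turn":[0,0,0],"hand":0.035}]}}

```text
time_s: 10.85
tcp_pos: [0.602, 0.0502, 0.0477]
tcp_rot: [[0.154, 0.988, -0.0], [0.988, -0.154, 0.001], [0.001, -0.0, -1.0]]
contact_force: [-4.0, -0.2, 7.5]
gripper_width: 0.0431
finger_force: 42.9
```

>>> {"method": "apply_moves", "body": {"plan": [{"travel":[0,0,-0.0005],"turn":[0,0,0],"hand":0.062},{"travel":[0,0,-0.0005],"turn":[0,0,0],"hand":0.062},{"travel":[0,0,-0.0005],"turn":[0,0,0],"hand":0.062},{"travel":[0,0,-0.0005],"turn":[0,0,0],"hand":0.062},{"travel":[0,0,-0.03],"turn":[0,0,0],"hand":0.065},{"travel":[0,0,-0.07],"turn":[0,0,0],"hand":0.07},{"travel":[0,0,-0.11],"turn":[0,0,0],"hand":0.07},{"travel":[-0.03,0,-0.13],"turn":[0,0,0],"hand":0.07},{"travel":[-0.06,0,-0.136],"turn":[0,0,0],"hand":0.07},{"travel":[-0.06,0,-0.136],"turn":[0,0,0],"hand":0.07},{"travel":[-0.06,0,-0.136],"turn":[0,0,0],"hand":0.07},{"travel":[-0.06,0,-0.136],"turn":[0,0,0],"hand":0.07}]}}

```text
time_s: 12.05
tcp_pos: [0.5926, -0.0087, 0.1823]
tcp_rot: [[0.154, 0.988, -0.001], [0.988, -0.154, 0.001], [0.001, -0.001, -1.0]]
contact_force: [-0.4, 1.4, 0.3]
gripper_width: 0.0696
finger_force: 0.0
```

```bash
python3 - <<'E'
from h import *
c=r.read_camera("wrist");cv2.imwrite("pics/w4.png",c["image"][0:260])
A=wpts(c).reshape(-1,3)
b=[rect(A,s,R,z0,z1) for s,R,z0,z1 in(((.612,.117),.05,.055,.064),((.590,-.021),.05,.055,.064),((.612,.117),.02,.067,.08),((.590,-.021),.02,.067,.08))]
for x in b:print(x)
cen=(np.array(b[2][1])+b[3][1])/2;d=np.array(b[2][1])-b[3][1];a=np.arctan2(d[1],d[0]);print("centre",cen,np.degrees(a))
ly=np.array([np.cos(a),np.sin(a)]);lx=np.array([ly[1],-ly[0]])
q=A[:,:2]*1000-cen;L=np.stack([q@lx,q@ly],1)
for z0,z1 in((.056,.0626),(.030,.050)):
    m=(abs(L[:,1])<53)&(abs(L[:,0])<30)&(A[:,2]>z0)&(A[:,2]<z1);p=L[m].astype(np.float32)
    print(m.sum(),np.median(A[m,2]),cv2.minAreaRect(p),p.min(0),p.max(0))
go(484.7+0.4,259.5,130,9.9)
E
```

```text
(4148, array([608.8,  99.9]), array([63.5, 64.7]), 81.0, np.float64(60.8))
(3656, array([592.5,  -3.8]), array([63.5, 64.2]), 80.9, np.float64(60.8))
(110, array([611.6, 117. ]), array([8.9, 9.3]), 34.1, np.float64(72.7))
(88, array([590.3, -20.2]), array([7.3, 9.2]), 0.4, np.float64(72.7))
centre [600.95  48.4 ] 81.17540199146785
5735 0.05961492972408016 ((-0.1277446746826172, -0.22705841064453125), (44.18598175048828, 99.73089599609375), 0.07428651303052902) [-22.22542  -50.089016] [21.964006 49.662148]
  return _methods._mean(a, axis=axis, dtype=dtype,
  ret = ret.dtype.type(ret / rcount)
Traceback (most recent call last):
ValueError: zero-size array to reduction operation minimum which has no identity
```

View pics/w4.png

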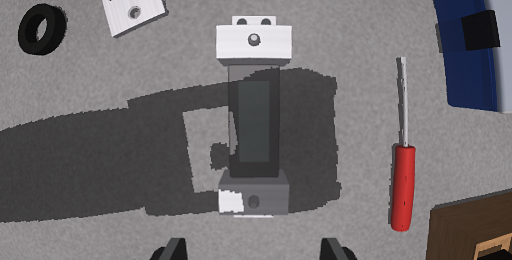

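The stack at (254,120) is in line with the blocks to within 0.3 mm, top about 58 mm. Next I'll look at the cover closely.

```bash
python3 -c "
from h import *
go(497,190,182,9.9)"
```

```text
travel [ 0.1814 -0.125   0.0005] turn [-0.0013 -0.0007 -0.3272] | tcp [592.6  -8.5 182.2] F [-0.4 -0.4 -0.4] w 0.0701 t 12.1
```

>>> {"method": "apply_moves", "body": {"plan": [{"travel":[0.181,-0.125,0],"turn":[-0.001,0,-0.327],"hand":0.06},{"travel":[0.181,-0.125,0],"turn":[-0.001,0,-0.327],"hand":0.06},{"travel":[0.181,-0.125,0],"turn":[-0.001,0,-0.327],"hand":0.06},{"travel":[0.181,-0.125,0],"turn":[-0.001,0,-0.327],"hand":0.06},{"travel":[0.181,-0.125,0],"turn":[-0.001,0,-0.327],"hand":0.06},{"travel":[0.181,-0.125,0],"turn":[-0.001,0,-0.327],"hand":0.06},{"travel":[0.181,-0.125,0],"turn":[-0.001,0,-0.327],"hand":0.06},{"travel":[0.181,-0.125,0],"turn":[-0.001,0,-0.327],"hand":0.06},{"travel":[0.181,-0.125,0],"turn":[-0.001,0,-0.327],"hand":0.06}]}}

```text
time_s: 13.0
tcp_pos: [0.4975, 0.1883, 0.1828]
tcp_rot: [[-0.17, 0.985, 0.0], [0.985, 0.17, 0.0], [0.0, 0.0, -1.0]]
contact_force: [0.5, -0.4, -0.1]
gripper_width: 0.06
finger_force: 0.0
```

```bash
python3 - <<'E'
from h import *
c=r.read_camera("wrist")
A=wpts(c).reshape(-1,3)
print("rib",rect(A,(.484,.258),.05,.036,.05))
cen=np.array([484,257.5]);a=np.radians(99.9);ly=np.array([np.cos(a),np.sin(a)]);lx=np.array([ly[1],-ly[0]])
q=A[:,:2]*1000-cen;L=np.stack([q@lx,q@ly],1)
m=(abs(L[:,1])<95)&(abs(L[:,0])<42)&(A[:,2]>.010)&(A[:,2]<.0165);p=L[m].astype(np.float32)
print("plate",cv2.minAreaRect(p),np.median(A[m,2]))
# holes: points seen below the plate top around y=+-70
for s in(70,-70):
    m=(np.hypot(L[:,0],L[:,1]-s)<9)&(A[:,2]<.0095);p=L[m].astype(np.float32)
    print("hole",m.sum(),cv2.minEnclosingCircle(p) if m.sum()>3 else None)
go(484.7+.4,259.5,60,9.9)
E
```

```text
rib (1802, array([484.2, 256.7]), array([25.4, 59.5]), 99.5, np.float64(43.4))
plate ((-0.45374107360839844, -1.1345443725585938), (170.9442901611328, 64.65040588378906), 88.97323608398438) 0.013528259220104914
hole 98 ((0.8251193761825562, 70.13074493408203), 5.79943323135376)
hole 90 ((-1.0547758340835571, -72.31573486328125), 5.693840980529785)
travel [ 7.220e-02 -1.000e-04  1.228e-01] turn [ 0.0002 -0.0003 -0.0019] | tcp [497.4 188.3 182.8] F [ 1.   0.3 -0.1] w 0.0599 t 13.05
```

```bash
python3 -c "
from h import *
go(484.6,258.9,60,9.1)"
```

```text
travel [ 0.0717 -0.0007  0.1228] turn [ 0.0002 -0.0003  0.0121] | tcp [497.4 188.3 182.8] F [ 1.   0.3 -0.1] w 0.0599 t 13.05
```

>>> {"method": "apply_moves", "body": {"plan": [{"travel":[0.04,0,0.02],"turn":[0,0,0.012],"hand":0.06},{"travel":[0.065,-0.0007,0.05],"turn":[0,0,0.012],"hand":0.06},{"travel":[0.0717,-0.0007,0.09],"turn":[0,0,0.012],"hand":0.06},{"travel":[0.0717,-0.0007,0.12],"turn":[0,0,0.012],"hand":0.06},{"travel":[0.0717,-0.0007,0.123],"turn":[0,0,0.012],"hand":0.06},{"travel":[0.0717,-0.0007,0.123],"turn":[0,0,0.012],"hand":0.06},{"travel":[0.0717,-0.0007,0.123],"turn":[0,0,0.012],"hand":0.06}]}}

```text
time_s: 13.75
tcp_pos: [0.4853, 0.2596, 0.062]
tcp_rot: [[-0.159, 0.987, 0.003], [0.987, 0.159, 0.002], [0.001, 0.003, -1.0]]
contact_force: [-0.4, 1.0, -0.1]
gripper_width: 0.06
finger_force: 0.0
```

```bash
python3 -c "
from h import *
go(484.6,258.9,30.5,9.1)"
```

```text
travel [-0.0006 -0.0008  0.0315] turn [ 0.0028 -0.0011  0.0005] | tcp [485.3 259.6  62. ] F [-0.4  1.  -0.1] w 0.06 t 13.75
```

>>> {"method": "apply_moves", "body": {"plan": [{"travel":[-0.0006,-0.0007,0.015],"turn":[0.002,-0.001,0],"hand":0.05},{"travel":[-0.0006,-0.0007,0.026],"turn":[0.002,-0.001,0],"hand":0.05},{"travel":[-0.0006,-0.0007,0.031],"turn":[0.002,-0.001,0],"hand":0.045},{"travel":[-0.0006,-0.0007,0.031],"turn":[0.002,-0.001,0],"hand":0.04},{"travel":[-0.0006,-0.0007,0.031],"turn":[0.002,-0.001,0],"hand":0.018},{"travel":[-0.0006,-0.0007,0.031],"turn":[0.002,-0.001,0],"hand":0.018},{"travel":[-0.0006,-0.0007,0.031],"turn":[0.002,-0.001,0],"hand":0.018},{"travel":[-0.0006,-0.0007,0.031],"turn":[0.002,-0.001,0],"hand":0.018},{"travel":[-0.0006,-0.0007,0.031],"turn":[0.002,-0.001,0],"hand":0.018},{"travel":[-0.0006,-0.0007,0.031],"turn":[0.002,-0.001,0],"hand":0.018},{"travel":[-0.0006,-0.0007,0.031],"turn":[0.002,-0.001,0],"hand":0.018}], "newtons": 80}}

```text
time_s: 14.85
tcp_pos: [0.4839, 0.259, 0.0294]
tcp_rot: [[-0.159, 0.987, -0.001], [0.987, 0.159, -0.0], [-0.0, -0.001, -1.0]]
contact_force: [-1.0, -0.5, 5.4]
gripper_width: 0.0248
finger_force: 79.5
```

```bash
python3 -c "
from h import *
go(484.6,258.9,120,9.1);go(602.1,50.2,150,-8.85)"
```

```text
travel [-0.0002  0.0006 -0.0906] turn [-0.0008  0.0004  0.0012] | tcp [483.9 259.   29.4] F [-1.  -0.5  5.4] w 0.0248 t 14.85
travel [-0.225   0.0834 -0.1205] turn [-0.0007  0.0005  0.3144] | tcp [483.9 259.   29.4] F [-1.  -0.5  5.4] w 0.0248 t 14.85
```

>>> {"method": "apply_moves", "body": {"plan": [{"travel":[0,0,-0.03],"turn":[0,0,0],"hand":0.018},{"travel":[0,0,-0.07],"turn":[0,0,0],"hand":0.018},{"travel":[-0.01,0.004,-0.105],"turn":[0,0,0.02],"hand":0.018},{"travel":[-0.03,0.011,-0.1205],"turn":[0,0,0.05],"hand":0.018},{"travel":[-0.06,0.022,-0.1205],"turn":[0,0,0.09],"hand":0.018},{"travel":[-0.09,0.033,-0.1205],"turn":[0,0,0.13],"hand":0.018},{"travel":[-0.12,0.044,-0.1205],"turn":[0,0,0.17],"hand":0.018},{"travel":[-0.15,0.056,-0.1205],"turn":[0,0,0.21],"hand":0.018},{"travel":[-0.18,0.067,-0.1205],"turn":[0,0,0.25],"hand":0.018},{"travel":[-0.205,0.076,-0.1205],"turn":[0,0,0.29],"hand":0.018},{"travel":[-0.22,0.082,-0.1205],"turn":[0,0,0.3144],"hand":0.018},{"travel":[-0.225,0.0834,-0.1205],"turn":[0,0,0.3144],"hand":0.018},{"travel":[-0.225,0.0834,-0.1205],"turn":[0,0,0.3144],"hand":0.018},{"travel":[-0.225,0.0834,-0.1205],"turn":[0,0,0.3144],"hand":0.018},{"travel":[-0.225,0.0834,-0.1205],"turn":[0,0,0.3144],"hand":0.018}]}}

```text
time_s: 16.35
tcp_pos: [0.6016, 0.051, 0.1495]
tcp_rot: [[0.152, 0.988, -0.001], [0.988, -0.152, -0.001], [-0.001, -0.001, -1.0]]
contact_force: [0.9, -0.6, -3.2]
gripper_width: 0.0245
finger_force: 79.3
```

```bash
cat > cov.py <<'E'
from h import *
c=r.read_camera("wrist");A=wpts(c).reshape(-1,3);s=r.get_state();T=np.array(s["tcp_pos"]);R=np.array(s["tcp_rot"])
Q=(A-T)@R*1000
m=(abs(Q[:,2]-16)<2.5)&(abs(Q[:,1])<40)&(Q[:,0]>20)&(Q[:,0]<100)
P=Q[m];print("plate z",np.median(P[:,2]).round(1),"end",np.percentile(P[:,0],[98,99.5,100]).round(1),end=" ")
for a in(40,55,80):
    k=abs(P[:,0]-a)<2;print(a,P[k,1].min().round(1),P[k,1].max().round(1),end=" ")
m=(np.hypot(Q[:,0]-69,Q[:,1])<11)&(Q[:,2]>19.5);print("\nhole in tool",m.sum(),cv2.minEnclosingCircle(Q[m,:2].astype(np.float32)))
m=(np.hypot(Q[:,0]-69,Q[:,1])<9)&(abs(A[:,2]-.07)<.01);print("pts of dowel seen",m.sum())
go(602.1,50.2,120,-8.85)
cv2.imwrite("pics/"+__import__("sys").argv[1]+".png",c["image"])
E
python3 cov.py w5
```

```text
plate z 16.0 end [81.2 82.  82.2] 40 -32.9 31.5 55 -32.8 31.2 80 -32.9 31.3 
hole in tool 377 ((64.42864990234375, -0.7335363030433655), 7.986839771270752)
pts of dowel seen 265
travel [-0.0007  0.0006  0.0296] turn [-0.0011  0.0008  0.0013] | tcp [601.7  51.  149.6] F [-0.8  0.4 -2.8] w 0.0243 t 16.4
```

View pics/w5.png

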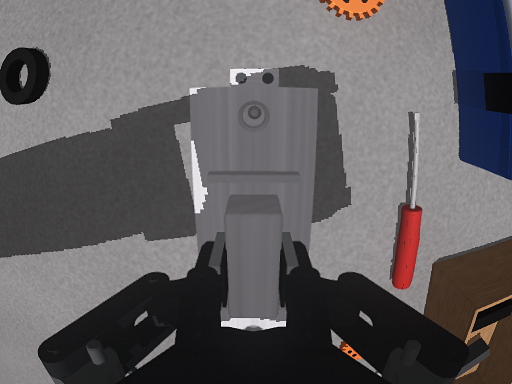

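Wrist picture: the hole at (254,113) has the dowel showing through it near the middle, and the plate is parallel to the blocks. I'll lower to just above the dowel tips.

>>> {"method": "apply_moves", "body": {"plan": [{"travel":[0.0003,0.0005,0.015],"turn":[-0.001,0.0008,0.001],"hand":0.018},{"travel":[0.0003,0.0005,0.03],"turn":[-0.001,0.0008,0.001],"hand":0.018},{"travel":[0.0003,0.0005,0.04],"turn":[-0.001,0.0008,0.001],"hand":0.018},{"travel":[0.0003,0.0005,0.042],"turn":[-0.001,0.0008,0.001],"hand":0.018},{"travel":[0.0003,0.0005,0.042],"turn":[-0.001,0.0008,0.001],"hand":0.018},{"travel":[0.0003,0.0005,0.042],"turn":[-0.001,0.0008,0.001],"hand":0.018},{"travel":[0.0003,0.0005,0.042],"turn":[-0.001,0.0008,0.001],"hand":0.018}]}}

```text
time_s: 17.1
tcp_pos: [0.6028, 0.0503, 0.1081]
tcp_rot: [[0.155, 0.988, 0.001], [0.988, -0.155, -0.0], [0.0, 0.001, -1.0]]
contact_force: [-0.6, 0.4, -3.9]
gripper_width: 0.0245
finger_force: 79.4
```

```bash
python3 cov.py w6; python3 -c "
from h import *
go(602.1,51.1,100,-8.8)
c=cv2.imread('pics/w6.png')
cv2.imwrite('pics/w6c.png',cv2.resize(c[60:160,190:320],None,fx=4,fy=4,interpolation=2))"
```

```text
plate z 15.9 end [81.2 82.  82.2] 40 -32.8 31.4 55 -32.7 31.2 80 -32.7 31.3 
hole in tool 413 ((66.17916107177734, -0.6239811778068542), 6.628385543823242)
pts of dowel seen 360
travel [-0.0002 -0.0006 -0.0119] turn [ 0.0007 -0.     -0.001 ] | tcp [602.7  50.3 108.1] F [-0.1 -0.3 -2.7] w 0.0246 t 17.15
travel [ 0.0007 -0.0007  0.0081] turn [ 0.0007 -0.     -0.0019] | tcp [602.7  50.3 108.1] F [-0.1 -0.3 -2.7] w 0.0246 t 17.15
```

View pics/w6c.png

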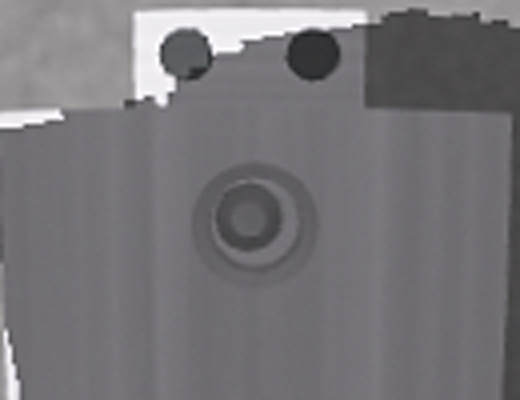

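The dowel tip at crop (248,217) sits about 1 mm left of and above the hole centre (255,225). That agrees with the computed (+0.7, -0.7) mm correction.

>>> {"method": "apply_moves", "body": {"plan": [{"travel":[0.0008,-0.0008,0],"turn":[0.0007,0,-0.002],"hand":0.018},{"travel":[0.0008,-0.0008,0.002],"turn":[0.0007,0,-0.002],"hand":0.018},{"travel":[0.0008,-0.0008,0.004],"turn":[0.0007,0,-0.002],"hand":0.018},{"travel":[0.0008,-0.0008,0.006],"turn":[0.0007,0,-0.002],"hand":0.018},{"travel":[0.0008,-0.0008,0.008],"turn":[0.0007,0,-0.002],"hand":0.018},{"travel":[0.0008,-0.0008,0.008],"turn":[0.0007,0,-0.002],"hand":0.018},{"travel":[0.0008,-0.0008,0.008],"turn":[0.0007,0,-0.002],"hand":0.018}]}}

```text
time_s: 17.85
tcp_pos: [0.6018, 0.0512, 0.0994]
tcp_rot: [[0.153, 0.988, -0.001], [0.988, -0.153, -0.0], [-0.0, -0.001, -1.0]]
contact_force: [-0.1, 0.3, -3.6]
gripper_width: 0.0249
finger_force: 79.4
```

```bash
python3 -c "
from h import *
print(r.get_state()['wrist_torque']);go(602.1,51.1,95,-8.8)"
```

```text
[ 0.03841974 -0.02381797 -0.0301688 ]
travel [-0.0001  0.0003  0.0044] turn [-0.001   0.0002  0.0001] | tcp [601.8  51.2  99.4] F [-0.1  0.3 -3.6] w 0.0249 t 17.85
```

Underside is now at 70 mm, below the tips and without contact, so both dowels have entered. I'll keep lowering.

>>> {"method": "apply_moves", "body": {"plan": [{"travel":[0,0.0002,0.0015],"turn":[-0.001,0,0],"hand":0.018},{"travel":[0,0.0002,0.003],"turn":[-0.001,0,0],"hand":0.018},{"travel":[0,0.0002,0.0045],"turn":[-0.001,0,0],"hand":0.018},{"travel":[0,0.0002,0.006],"turn":[-0.001,0,0],"hand":0.018},{"travel":[0,0.0002,0.006],"turn":[-0.001,0,0],"hand":0.018},{"travel":[0,0.0002,0.006],"turn":[-0.001,0,0],"hand":0.018}]}}

```text
time_s: 18.45
tcp_pos: [0.602, 0.0512, 0.0935]
tcp_rot: [[0.153, 0.988, 0.0], [0.988, -0.153, -0.0], [-0.0, 0.0, -1.0]]
contact_force: [-0.8, 0.2, -2.7]
gripper_width: 0.0246
finger_force: 79.4
```

>>> {"method": "apply_moves", "body": {"plan": [{"travel":[0,0,0.001],"turn":[0,0,0],"hand":0.018},{"travel":[0,0,0.002],"turn":[0,0,0],"hand":0.018},{"travel":[0,0,0.003],"turn":[0,0,0],"hand":0.018},{"travel":[0,0,0.0038],"turn":[0,0,0],"hand":0.018},{"travel":[0,0,0.0038],"turn":[0,0,0],"hand":0.018},{"travel":[0,0,0.0038],"turn":[0,0,0],"hand":0.018}]}}

```text
time_s: 19.05
tcp_pos: [0.602, 0.0512, 0.0897]
tcp_rot: [[0.153, 0.988, 0.0], [0.988, -0.153, -0.0], [-0.0, 0.0, -1.0]]
contact_force: [-0.2, 0.6, -1.8]
gripper_width: 0.0241
finger_force: 79.3
```

>>> {"method": "apply_moves", "body": {"plan": [{"travel":[0,0,0.0004],"turn":[0,0,0],"hand":0.018},{"travel":[0,0,0.0006],"turn":[0,0,0],"hand":0.018},{"travel":[0,0,0.0006],"turn":[0,0,0],"hand":0.018},{"travel":[0,0,0.0006],"turn":[0,0,0],"hand":0.018}]}}

```text
time_s: 19.45
tcp_pos: [0.602, 0.0512, 0.0895]
tcp_rot: [[0.153, 0.988, 0.0], [0.988, -0.153, -0.0], [-0.0, 0.0, -1.0]]
contact_force: [-2.4, -0.2, 4.4]
gripper_width: 0.025
finger_force: 80.2
```

>>> {"method": "apply_moves", "body": {"plan": [{"travel":[0,0,0.0002],"turn":[0,0,0],"hand":0.018},{"travel":[0,0,0.0003],"turn":[0,0,0],"hand":0.018},{"travel":[0,0,0.0003],"turn":[0,0,0],"hand":0.018},{"travel":[0,0,0.0003],"turn":[0,0,0],"hand":0.018}]}}

```text
time_s: 19.85
tcp_pos: [0.6021, 0.0512, 0.0895]
tcp_rot: [[0.153, 0.988, 0.0], [0.988, -0.153, -0.0], [-0.0, 0.0, -1.0]]
contact_force: [-4.4, -0.4, 7.7]
gripper_width: 0.0243
finger_force: 80.6
```

```bash
python3 - <<'E'
from h import *
F=[]
for i in range(4):
    c=r.read_camera("side");F.append(r.get_state()["contact_force"].round(1).tolist())
print(F,r.get_state()["wrist_torque"])
cv2.imwrite("pics/s7.png",cv2.resize(c["image"][150:260,160:300],None,fx=5,fy=5,interpolation=2))
for n in("side","scene"):
    A=pts(c if n=="side" else r.read_camera(n)).reshape(-1,3)
    for s in((.6125,.119),(.591,-.019)):
        print(n,rect(A,s,.03,.062,.078))
E
```

```text
[[-5.3, -0.4, 7.8], [-5.2, -0.9, 8.0], [-5.1, -0.6, 7.5], [-5.7, -0.6, 7.7]] [-0.11095287  0.95591621  0.02789908]
side (237, array([611.8, 112.5]), array([46.4, 57.1]), 171.4, np.float64(71.6))
side (113, array([586.5, -15.3]), array([37.6, 50.1]), 175.6, np.float64(72.0))
scene (345, array([611.7, 113.2]), array([44.2, 58.2]), 170.9, np.float64(72.1))
scene (345, array([592.7, -11.4]), array([42.4, 59. ]), 169.9, np.float64(71.8))
```

View pics/s7.png

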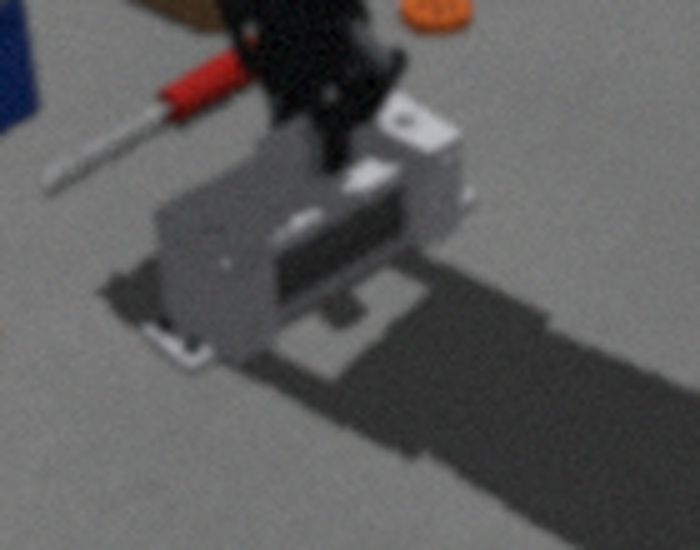

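The cover top reads 72 mm at both ends, so it is seated flush; in the crop it lies closed on the end blocks. I'll add a little more push.

>>> {"method": "apply_moves", "body": {"plan": [{"travel":[0,0,0.00015],"turn":[0,0,0],"hand":0.018},{"travel":[0,0,0.00015],"turn":[0,0,0],"hand":0.018},{"travel":[0,0,0.00015],"turn":[0,0,0],"hand":0.018},{"travel":[0,0,0.00015],"turn":[0,0,0],"hand":0.018}]}}

```text
time_s: 20.5
tcp_pos: [0.602, 0.0512, 0.0894]
tcp_rot: [[0.153, 0.988, 0.0], [0.988, -0.153, -0.0], [-0.0, 0.0, -1.0]]
contact_force: [-5.0, -1.0, 8.9]
gripper_width: 0.0245
finger_force: 80.8
```

```bash
python3 -c "
from cell import r
print(r.get_state()['contact_force']);print(r.hand_in())"
```

```text
[-5.02190396 -0.99925141  8.9228079 ]
the job is handed in; nothing more can be done
None
```

I handed the job in at 20.5 s on the robot clock: both cases are stacked in line in the bay, and the cover sits flush on the end blocks over both dowels, still gripped and pressed down with about 9–11 N; no verdict was shown.

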